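# Open the steam cleaner's pressure cap

### The job

Open the filler cap of the bench steam cleaner: turn it anticlockwise until it comes up against its first stop, without pressing it down or straining the stop, and hold it against the stop for about two seconds to vent; then press it down no harder than it needs, turn it on past the stop until it comes free, and lift it off. Set the cap down gently, upright, flat in the drip tray and let go of it, leaving the casting and the jar where they are.

Things in the scene. Friction and masses are not known exactly. Their poses are not given: they have to be found in the camera images.
- steam_cleaner: Bench steam cleaner, fixed: a stainless box 250 mm (its x) by 220 mm (its y) by 165 mm high with brass fittings on top at the back, up to 40 mm high. Origin: centre of its underside; z up. The filler neck stands on its top, its axis 35 mm from the middle towards the front (-x of its frame).
- cap: Aluminium pressure cap on the neck: 69 mm across, skirt and deck 27.5 mm high, on it a black grip bar 56 long, 12 thick, its top 55.5 mm above the origin. Origin: centre of the skirt's lower edge; z up, x along the bar. 0.2 kg. Three lugs inside hook under the neck's rim; their angle to the bar is not known. On the neck it starts with its origin 14 mm above the machine's top.
- cap_grip (a point): Middle of the cap's grip bar, on the cap's axis, 43 mm above the cap's origin: 15.5 mm above the deck, 12.5 mm below the bar's top. Same axes as the cap. To loosen, the cap turns anticlockwise seen from above: 9 to 47 degrees to the first stop, against at most 0.25 N m of friction; where it comes can only be felt. Then, pressed down, about 41 degrees on to the end stop.
- stop_teeth: First stop: three steel teeth 4 mm deep under the neck's rim, hidden by the cap, fixed to the neck. Origin on the neck's axis at the machine's top face (165 mm up), z up. The lugs meet them 25 mm from the axis. The stop is rigid, so it must be met slowly: it is strained above 50 N (1.2 N m of turning); 0.3 to 0.7 N m shows that it is reached.
- neck: Filler neck under the cap, rim 54 mm across, 30 mm high. Origin on its axis at the machine's top face. A spring in the cap holds it up with 10 N; pressed more than 4 mm (15 N) the lugs pass under the teeth, at 6.5 mm (17 N) the cap grounds on the rim. At the end stop the lugs stand in the rim's notches: when let up the cap rises 6 mm and lifts straight off; it is clear after 25 mm.
- tray: Drip tray, fixed: shallow open aluminium tray 150 mm (its x) by 180 mm (its y), 14 mm high, walls and floor 3 mm. Origin: centre of its underside; z up. The cap stands in it on its spring valve, which sticks out 2 mm below the skirt: its origin is then 5 mm above the tray's. On hard ground force builds up at once when the 2 mm are used up.
- casting: Polished brass casting, 81 mm across the foot, 94 mm high, standing loose on the bench between machine and tray. Origin: centre of its foot. To be left alone.
- polish_jar: Closed amber jar of polish, 64 mm across, 75 mm high, standing loose on the bench between machine and tray. Origin: centre of its underside. To be left alone.
Not all that is in view belongs to the job. Leave any turquoise look-alike of the cap alone.

How it is judged:
By the outcome, as a careful person would: the job done as asked, in the order asked, and still so for the second after the job is handed in, with the robot touching nothing.
It also fails if it takes over 72 s, if anything falls off the work surface, if the arm or the gripper's body presses on something with over 40 N, if the wrist force passes 120 N, or if a joint passes its speed limit or range.

### The arm

A 6-joint arm with a two-finger parallel gripper is mounted at the origin on the work surface. World frame = base frame: x ahead of the robot, y to its left, z up, the work surface at z = 0. Lengths are in m, angles in rad, forces in N, time in s.
With the tool pointing down it reaches from about 0.25 to 0.8 m from the base axis. Payload 8.5 kg.
Tool frame: the origin (TCP) lies on the centre line of the jaws, within the pads' length; the fingertips stand 11 mm ahead of it and the grasp point (between the pads) lies 8 mm behind it; z points along the fingers, x is the direction in which the jaws open and shut, and the axes are right-handed (so a half turn about z gives the same grasp; the last joint's range is limited). The gripper opens to 85 mm and grips with 20 to 120 N. Pads are 22 mm wide; open, the fingers measure 114 mm over their backs; the gripper's body (76 mm by 85 mm) begins 54 mm behind the grasp point. The pads swing forward as they close: fully open they stand 13 mm farther back than shut.
Start: joints at [-1.243, 0.238, -0.013, 1.319, 0, 1.571], TCP at [0.169, -0.497, 0.242] pointing down, gripper open.
Joint ranges: [-2.66, 2.66], [-1.03, 1.9], [-1.14, 1.46], [-1.82, 2.27], [-1.45, 1.34], [-3.14, 3.14]. Speed limits (rad/s): [2.22, 2.22, 2.79, 3.14, 3.14, 3.14].

### API

Orientations are given as a rotation vector (axis times angle).
In Python, from rig import env, cams, job gives the robot as it stands. The module is installed in compiled form; this text tells all that it offers.
- The arm moves only by the tool send_rows, never from a script. Its argument "commands" is a list of rows, each a list of 3 entries, a list of its own where there are three numbers: the closure, from -1 (fully open) to 1 (shut), then the shift along the tool's x, y, z in units of 30 mm (1.0 is 30 mm), then the turn about the tool's z in units of 5 degrees (1.0 is 5 degrees). A call has 1 to 20 rows; each row is the pose to reach, as a shift and turn from the pose measured when the call began, along the tool's axes at that moment; what a row does not reach only later rows make up. A row lasts 1/12 s, in which the tool goes at most 41.7 mm and 7.16 degrees, less where a joint would pass 70% of its speed; a pose out of reach is approached as far as the arm can. A call with a gripper value outside its range is refused whole. The fingers move at their own pace and stop on an object; "force" is the grip in N (left out, the last holds). Time passes only in rows, so rows that repeat a pose let the fingers close. It gives the time, the measured TCP pose, the force and the opening at its end, in the units of the state.
- env.sense(): the state, without advancing time (a new reading comes with each control period).
- cams.get_image(name): name is "scene" or "top"; returns (picture, depth): 480x640x3 uint8, red, green, blue; 480x640 float32, m along the optical axis (not along the pixel's ray), 0 where there is no reading.
- cams.camera_info(name): a dict with "camera_matrix" (3x3 intrinsics, pixels), "R" (3x3) and "t" (3): a world point X has camera coordinates R X + t. Camera axes: x right, y down, z forward; pixel columns grow to the right and rows downward; lengths in m; the calibration is good to about 2 mm. A picture is of the moment at which its call begins. camera_info takes no time and is no camera call.
- job.hand_in(): hands the job in, once; it reports no verdict.
The state is a dict: "t": time; "qpos": joint angles; "qvel": joint speeds; "tau": joint torques, N m; "eef_pos": TCP position; "tcp_rot": TCP orientation; "ft_force": force on the tool from outside, world axes, zero at the start; "ft_torque": the same for the moment, N m; "gripper_width": finger opening in m.
Only numpy, scipy, OpenCV 4.12 (cv2) and the standard library are available. Lean on these libraries where they do the work, as an engineer would, in place of code of your own. Each camera call takes 0.05 s, during which the arm holds its last target. There are 200 camera calls.

## Working session

There is one attempt and no reset: what is moved stays moved. The work goes in short steps, Python scripts to look and compute and a tool call to move; the robot and the scene stay as the last step left them, time stands still between calls to the robot, and variables do not carry over. Pictures are saved under pics/ and viewed, about 8 in all and at most 12, crops included, and the job is handed in when it is done.

Besides the shell and the picture viewer there is one more tool, called after "Request:" as name(argument=value, ...) on one line, values as JSON. send_rows: Moves the arm, as the interface text tells. Its arguments: {"type":"object","properties":{"commands":{"type":"array","items":{"type":"array"}},"force":{"type":"number"}},"required":["commands"]}

```bash
mkdir -p pics; cat > h.py <<'E'
import numpy as np, cv2
from rig import env, cams, job
def grab(n,tag):
    p,d=cams.get_image(n); cv2.imwrite(f'pics/{tag}.png',p[:,:,::-1]); np.savez(f'pics/{tag}.npz',p=p,d=d); return p,d
def ray(n,u,v,z):
    c=cams.camera_info(n);K,R,t=[np.array(c[k]) for k in('camera_matrix','R','t')]
    o=-R.T@t; r=R.T@np.linalg.inv(K)@np.array([u,v,1.]); return o+r*(z-o[2])/r[2]
def pts(n,d):
    c=cams.camera_info(n);K,R,t=[np.array(c[k]) for k in('camera_matrix','R','t')]
    v,u=np.mgrid[:480,:640]; P=np.stack([u,v,np.ones_like(u)],-1)@np.linalg.inv(K).T*d[...,None]
    return (P-t)@R
E
python3 - <<'E'
from h import *
a,_=grab('scene','s0');b,_=grab('top','t0')
print(env.sense())
for n in('scene','top'):
    c=cams.camera_info(n);print(n,-np.array(c['R']).T@np.array(c['t']),np.array(c['camera_matrix'])[0])
E
```

```text
{'t': 0.1, 'qpos': array([-1.24303672e+00,  2.38722079e-01, -1.41736702e-02,  1.31923183e+00,
       -4.65305112e-06,  1.57081976e+00]), 'qvel': array([-0.00123786, -0.00192591,  0.00370733, -0.00197624,  0.00247004,
        0.00187146]), 'tau': array([ 1.21157846e-03, -5.39719999e+01,  3.46999598e+01,  1.33571739e-02,
       -1.53740402e-06,  1.31744505e-05]), 'eef_pos': array([ 0.1688872 , -0.49669695,  0.2417398 ]), 'tcp_rot': array([-2.55345115e+00,  1.82883645e+00,  1.70393142e-03]), 'ft_force': array([-0.04855058,  0.80620633, -0.01074411]), 'ft_torque': array([ 0.03065505, -0.02890368, -0.01144483]), 'gripper_width': 0.08519593501800406}
scene [ 1.26031021 -0.05398932  1.19434153] [521.90487984   0.         325.72991774]
top [ 0.31915711 -0.08189137  1.24754914] [536.67619719   0.         318.04323408]
```

View pics/s0.png

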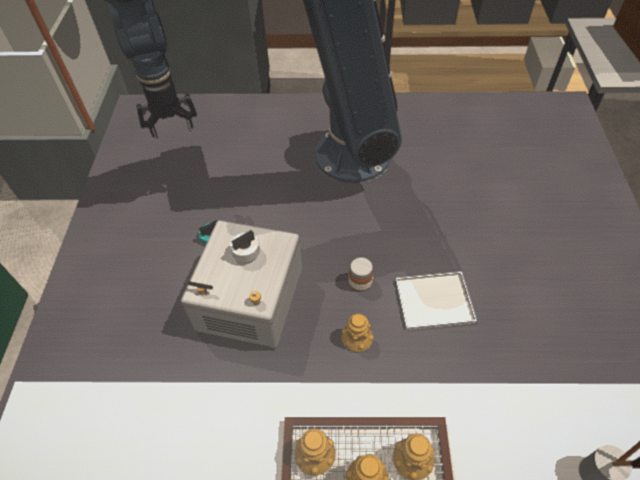

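View pics/t0.png

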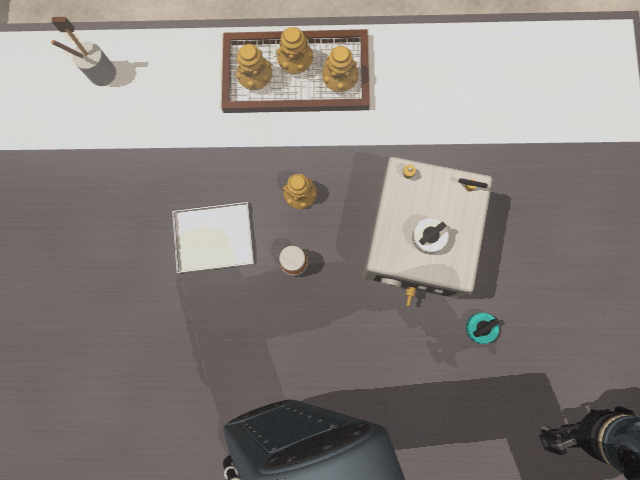

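Two pictures so far. The top view shows the machine's white cap with its black bar at (431,235). The look-alike is the turquoise cap on the bench at (484,328). The brass fittings are at (409,171) and (472,184), the casting at (299,190), the jar at (292,261) and the tray at (214,238). I choose the one at (431,235). Next I'll take a close crop and measure it.

```bash
cat > m.py <<'E'
from h import *
D=np.load('pics/t0.npz');p,d=D['p'],D['d'];W=pts('top',d)
S=np.load('pics/s0.npz');ps,ds=S['p'],S['d'];WS=pts('scene',ds)
cv2.imwrite('pics/crop.png',cv2.resize(np.hstack([p[190:280,385:475],ps[215:305,200:290]])[:,:,::-1],(800,400),interpolation=cv2.INTER_CUBIC))
def big(m):
    n,l,s,c=cv2.connectedComponentsWithStats(m.astype('uint8'));k=1+np.argmax(s[1:,4]);return l==k
def win(m,u0,u1,v0,v1):
    o=np.zeros_like(m);o[v0:v1,u0:u1]=m[v0:v1,u0:u1];return o
for n,pp,WW,(u0,u1,v0,v1) in(('top',p,W,(410,455,212,258)),('scene',ps,WS,(222,268,224,270))):
    g=pp.max(-1)
    bar=big(win((g<75)&(WW[...,2]>.19),u0,u1,v0,v1))
    vv,uu=np.nonzero(bar);x=np.array([ray(n,a,b,.2345) for a,b in zip(uu,vv)])[:,:2]
    r=cv2.minAreaRect((x*1000).astype('float32'));print(n,'bar z',np.percentile(WW[bar][:,2],[10,50,90]),'rect mm',r)
    c=x.mean(0);w,V=np.linalg.eigh(np.cov((x-c).T));print('  c',c,'ang',np.degrees(np.arctan2(V[1,1],V[0,1])))
    # cap blob by depth height
    cap=win((WW[...,2]>.192)&(WW[...,2]<.213),u0,u1,v0,v1);q=WW[cap];print('  deck n',len(q),'z',np.median(q[:,2]),'circle',cv2.minEnclosingCircle((q[:,:2]*1000).astype('float32')))
# machine top
m=big((abs(W[...,2]-.165)<.008)&(W[...,1]<-.1));print('mach top z',np.median(W[m][:,2]),cv2.minAreaRect((W[m][:,:2]*1000).astype('float32')))
# tray
hs=cv2.cvtColor(p,cv2.COLOR_RGB2HSV)
t=big(win((p.min(-1)>120),165,262,195,280));vv,uu=np.nonzero(t);x=np.array([ray('top',a,b,.014) for a,b in zip(uu,vv)])[:,:2]
print('tray',cv2.minAreaRect((x*1000).astype('float32')),'z',np.percentile(W[t][:,2],[5,50,95]))
for nm,(u0,u1,v0,v1) in dict(casting=(275,325,165,215),jar=(270,315,238,280)).items():
    q=W[v0:v1,u0:u1].reshape(-1,3);q=q[q[:,2]>.02];print(nm,q.min(0),q.max(0))
    q=q[q[:,2]>q[:,2].max()-.01];print('  top c',q.mean(0))
E
python3 m.py
```

```text
top bar z [0.20811868 0.21097154 0.2338447 ] rect mm ((504.01495361328125, -272.1401672363281), (10.354574203491211, 29.100231170654297), 38.16258239746094)
  c [ 0.50502052 -0.27187321] ang 128.28859146998727
  deck n 778 z 0.20684373485388996 circle ((516.6558227539062, -272.8757629394531), 34.7099609375)
scene bar z [0.20773791 0.22348037 0.2322551 ] rect mm ((537.4999389648438, -266.4005432128906), (32.87028503417969, 54.48802185058594), 37.777217864990234)
  c [ 0.53581978 -0.26826992] ang 136.13495003718947
  deck n 403 z 0.203684029608743 circle ((523.2706298828125, -272.67791748046875), 35.62369918823242)
mach top z 0.16491233018265095 ((550.9922485351562, -280.592041015625), (219.80706787109375, 250.44845581054688), 77.41899108886719)Traceback (most recent call last):
  File "m.py", line 21, in <module>
    t=big(win((p.min(-1)>120),165,262,195,280));vv,uu=np.nonzero(t);x=np.array([ray('top',a,b,.014) for a,b in zip(uu,vv)])[:,:2]
                                                                                ~~~^^^^^^^^^^^^^^^^
  File "h.py", line 6, in ray
    c=cams.camera_info(n);K,R,t=[np.array(c[k]) for k in('camera_matrix','R','t')]
ValueError: time passes only in moves, steps and waits
```

View pics/crop.png

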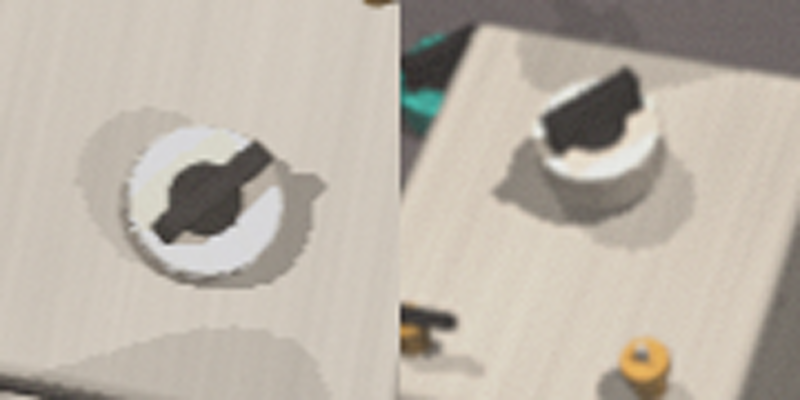

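The crop shows the white cap with its bar, whose ends in the top image are at about (421,243) and (445,224). The cap axis from the deck circle is (0.5167,-0.2729). From the machine rectangle less 35 mm it is (0.5168,-0.2730), so the two agree. Next are the bar angle, the tray and the obstacles.

```bash
cat > h2.py <<'E'
import numpy as np,cv2
from h import *
INFO={n:cams.camera_info(n) for n in('top','scene')}
class C: 
    camera_info=staticmethod(lambda n:INFO[n])
import h; h.cams=C
E
cat > m2.py <<'E'
from h2 import *
from h import ray,pts
D=np.load('pics/t0.npz');p,d=D['p'],D['d'];W=pts('top',d)
S=np.load('pics/s0.npz');ps,ds=S['p'],S['d'];WS=pts('scene',ds)
c=np.array([.5167,-.2729])
for n,pp,WW in(('top',p,W),('scene',ps,WS)):
    r=np.hypot(*(WW[...,:2]-c).T).T
    q=WW[(WW[...,2]>.226)&(WW[...,2]<.245)&(r<.045)]; 
    x=q[:,:2];r=cv2.minAreaRect((x*1000).astype('float32'));m=x.mean(0);w,V=np.linalg.eigh(np.cov((x-m).T))
    print(n,len(q),np.median(q[:,2]),m,r,'ang',np.degrees(np.arctan2(V[1,1],V[0,1])))
a=ray('top',421,243,.2345);b=ray('top',444.7,223.8,.2345);print('hand ends',a,b,np.degrees(np.arctan2(*(b-a)[1::-1])))
m=(p.min(-1)>110).astype('uint8');m2=np.zeros_like(m);m2[195:280,165:262]=m[195:280,165:262]
cs=max(cv2.findContours(m2,0,1)[0],key=cv2.contourArea)[:,0]
x=np.array([ray('top',*k,.014)[:2] for k in cs]);print('tray',cv2.minAreaRect((x*1000).astype('float32')),)
f=W[225:250,200:230,2];print('floor z',np.median(f))
for nm,(u0,u1,v0,v1) in dict(casting=(275,325,165,215),jar=(270,315,238,280)).items():
    q=W[v0:v1,u0:u1].reshape(-1,3);q=q[q[:,2]>.02];print(nm,q.min(0),q.max(0))
    q=q[q[:,2]>q[:,2].max()-.01];print('  top c',q.mean(0))
q=W[150:200,395:495].reshape(-1,3);q=q[q[:,2]>.175];print('fittings',q.min(0),q.max(0))
E
python3 m2.py
```

```text
top 185 0.23435339949774445 [ 0.51644868 -0.27242689] ((517.3572387695312, -273.5458984375), (11.9428129196167, 57.2747688293457), 37.956424713134766) ang 128.14508052849374
scene 123 0.2305747391951645 [ 0.5233833 -0.2728032] ((521.8909301757812, -274.0561218261719), (16.595561981201172, 56.864585876464844), 37.5015983581543) ang 127.60136120640718
hand ends [ 0.49506746 -0.24806812  0.2345    ] [ 0.53202656 -0.29450033  0.2345    ] -51.480922347575934
tray ((559.7879028320312, 199.87574768066406), (215.93472290039062, 191.98521423339844), 87.91692352294922)
floor z 0.0028906176785338015
casting [ 0.31915711 -0.08189137  0.02005672] [0.69075339 0.03461884 1.24754914]
  top c [ 0.31915711 -0.08189137  1.24754914]
jar [ 0.31915711 -0.08189137  0.02028105] [0.51844746 0.04144348 1.24754914]
  top c [ 0.31915711 -0.08189137  1.24754914]
fittings [ 0.31915711 -0.39148002  0.17529448] [ 0.66509499 -0.08189137  1.24754914]
```

```bash
cat > m3.py <<'E'
from h2 import *
from h import ray,pts
D=np.load('pics/t0.npz');p,d=D['p'],D['d'];W=pts('top',d);W[d==0]=0
k=[ray('top',u,v,.014)[:2] for u,v in((173,211),(248.5,203),(254,265),(177,272))];print('tray corners',np.round(k,4),'c',np.mean(k,0),[np.linalg.norm(k[i]-k[i-1]) for i in range(4)])
e=k[1]-k[0];print('tray y axis ang',np.degrees(np.arctan2(*-e[::-1])))
w=(W[...,2]>.008)&(W[...,2]<.02);w[:195]=0;w[280:]=0;w[:,:165]=0;w[:,258:]=0
print('tray rim depth',cv2.minAreaRect((W[w][:,:2]*1000).astype('float32')))
for nm,(u0,u1,v0,v1) in dict(casting=(275,325,165,215),jar=(270,315,238,280),fit=(395,495,150,200)).items():
    q=W[v0:v1,u0:u1].reshape(-1,3);q=q[q[:,2]>(.18 if nm=='fit' else .02)];print(nm,q.min(0),q.max(0))
    q=q[q[:,2]>q[:,2].max()-.01];print('  top c',q.mean(0))
from scipy.spatial.transform import Rotation as Ro
s=env.sense();print(Ro.from_rotvec(s['tcp_rot']).as_matrix().round(3))
E
python3 m3.py
```

```text
tray corners [[0.6152 0.2997]
 [0.633  0.1197]
 [0.4845 0.104 ]
 [0.4692 0.284 ]] c [0.55046869 0.20187416] [np.float64(0.14688066742595718), np.float64(0.1808624489124155), np.float64(0.14932474057690304), np.float64(0.18064296631726992)]
tray y axis ang 95.62132119308785
tray rim depth ((564.7527465820312, 204.65103149414062), (175.78575134277344, 181.5017547607422), 6.4839606285095215)
casting [ 0.61968804 -0.04106394  0.02005672] [0.69075339 0.03461884 0.09893071]
  top c [ 0.65895498 -0.00276233  0.09352081]
jar [ 0.46036298 -0.02108243  0.02028105] [0.51844746 0.04144348 0.08279263]
  top c [0.49166646 0.01008242 0.07575625]
fit [ 0.61495069 -0.39148002  0.18019096] [ 0.66509499 -0.22369165  0.20614145]
  top c [ 0.63378914 -0.32101841  0.19836521]
[[ 0.322 -0.947 -0.   ]
 [-0.947 -0.322  0.001]
 [-0.001  0.    -1.   ]]
```

Request:
send_rows(commands=[[-1,[0,0,-1.0],-0.5],[-1,[-0.2,-0.7,-2],-1.5],[-1,[-0.4,-1.6,-2],-2.8],[-1,[-0.6,-2.5,-2],-4.1],[-1,[-0.85,-3.4,-2],-5.4],[-1,[-1.05,-4.3,-2],-6.7],[-1,[-1.3,-5.2,-2],-8.0],[-1,[-1.5,-6.1,-2],-9.3],[-1,[-1.75,-7.0,-2],-10.6],[-1,[-1.95,-7.9,-2],-11.9],[-1,[-2.2,-8.8,-2],-13.2],[-1,[-2.4,-9.7,-2],-14.5],[-1,[-2.65,-10.6,-2],-15.8],[-1,[-2.85,-11.5,-2],-17.1],[-1,[-3.1,-12.4,-2],-18.4],[-1,[-3.25,-13.0,-2],-19.7],[-1,[-3.33,-13.38,-2],-21.0],[-1,[-3.33,-13.38,-2],-21.8],[-1,[-3.33,-13.38,-2],-21.8],[-1,[-3.33,-13.38,-2],-21.8]], force=60)

```text
t: 1.77
eef_pos: [0.5167, -0.2728, 0.3015]
tcp_rot: [-2.972, -1.013, 0.001]
ft_force: [-0.0, 0.8, 0.3]
gripper_width: 0.0852
```

```bash
cat > st.py <<'E'
from h import *
from scipy.spatial.transform import Rotation as Ro
import sys
s=env.sense();R=Ro.from_rotvec(s['tcp_rot']).as_matrix()
print('t',s['t'],'pos',s['eef_pos'].round(4),'xang',np.degrees(np.arctan2(R[1,0],R[0,0])).round(2),'z',R[:,2].round(4),'q',s['qpos'].round(3),'F',s['ft_force'].round(2),'M',s['ft_torque'].round(3),'w',s['gripper_width'].round(4))
if len(sys.argv)>4:
    T=np.array([float(a) for a in sys.argv[1:4]]);print('units',(R.T@(T-s['eef_pos'])/.03).round(3),'turn',-((float(sys.argv[4])-np.degrees(np.arctan2(R[1,0],R[0,0]))+180)%360-180)/5)
E
python3 st.py .5167 -.273 .2205 38
```

```text
Traceback (most recent call last):
  File "st.py", line 5, in <module>
    print('t',s['t'],'pos',s['eef_pos'].round(4),'xang',np.degrees(np.arctan2(R[1,0],R[0,0])).round(2),'z',R[:,2].round(4),'q',s['qpos'].round(3),'F',s['ft_force'].round(2),'M',s['ft_torque'].round(3),'w',s['gripper_width'].round(4))
                                                                                                                                                                                                             ^^^^^^^^^^^^^^^^^^^^^^^^
AttributeError: 'float' object has no attribute 'round'
```

```bash
sed -i "s/s\['gripper_width'\].round(4)/s['gripper_width']/" st.py; python3 st.py .5167 -.273 .2205 38
```

```text
t 1.7667 pos [ 0.5167 -0.2728  0.3015] xang 37.66 z [-0.0012  0.0015 -1.    ] q [-4.86e-01  3.35e-01  2.73e-01  1.51e+00  1.00e-03  4.27e-01] F [-0.03  0.78  0.35] M [ 0.035  0.014 -0.016] w 0.08517589012368303
units [-0.004  0.009  2.699] turn -0.06836455792192737
```

Request:
send_rows(commands=[[-1,[0,0,0.6],0],[-1,[0,0,1.2],-0.07],[-1,[0,0,1.7],-0.07],[-1,[0,0,2.1],-0.07],[-1,[0,0,2.4],-0.07],[-1,[0,0,2.6],-0.07],[-1,[0,0,2.7],-0.07],[-1,[0,0,2.7],-0.07]])

```text
t: 2.43
eef_pos: [0.5163, -0.2728, 0.2202]
tcp_rot: [-2.969, -1.021, 0.002]
ft_force: [0.9, 0.0, 0.3]
gripper_width: 0.0852
```

Request:
send_rows(commands=[[0.2,[0,0,0],0],[0.5,[0,0,0],0],[0.6,[0,0,0],0],[0.7,[0,0,0],0],[0.8,[0,0,0],0],[1,[0,0,0],0],[1,[0,0,0],0],[1,[0,0,0],0],[1,[0,0,0],0]], force=60)

```text
t: 3.18
eef_pos: [0.5168, -0.2726, 0.2206]
tcp_rot: [-2.969, -1.021, -0.0]
ft_force: [2.1, 2.9, 4.4]
gripper_width: 0.0113
```

```bash
python3 st.py .5167 -.273 .2205 38
```

```text
t 3.1833 pos [ 0.5168 -0.2726  0.2206] xang 37.97 z [-5.0e-04  1.9e-03 -1.0e+00] q [-4.860e-01  3.490e-01  8.800e-02  1.312e+00  1.000e-03  4.220e-01] F [2.13 2.91 4.38] M [ 0.609 -0.41  -0.013] w 0.011254207431258784
units [-0.011  0.008  0.004] turn -0.006136737986230401
```

Request:
send_rows(commands=[[1,[0,0,-0.01],-0.05],[1,[0,0,-0.015],-0.1],[1,[0,0,-0.015],-0.2],[1,[0,0,-0.015],-0.3],[1,[0,0,-0.015],-0.4],[1,[0,0,-0.015],-0.5],[1,[0,0,-0.015],-0.6]])

```text
t: 3.77
eef_pos: [0.5166, -0.2726, 0.2208]
tcp_rot: [-2.94, -1.1, 0.001]
ft_force: [3.0, 2.3, -2.6]
gripper_width: 0.0107
```

```bash
python3 st.py .5167 -.273 .2205 38
```

```text
t 3.7667 pos [ 0.5166 -0.2726  0.2208] xang 41.01 z [-0.0011  0.002  -1.    ] q [-4.860e-01  3.490e-01  8.900e-02  1.313e+00  1.000e-03  3.690e-01] F [ 2.99  2.25 -2.62] M [ 0.077 -0.274 -0.231] w 0.010677062363028698
units [-0.006  0.011  0.01 ] turn 0.6024538610180912
```

Request:
send_rows(commands=[[1,[0,0,0.003],-0.1],[1,[0,0,0.003],-0.2],[1,[0,0,0.003],-0.3],[1,[0,0,0.003],-0.4],[1,[0,0,0.003],-0.5],[1,[0,0,0.003],-0.6],[1,[0,0,0.003],-0.7],[1,[0,0,0.003],-0.8],[1,[0,0,0.003],-0.9]])

```text
t: 4.52
eef_pos: [0.5165, -0.2728, 0.2208]
tcp_rot: [-2.895, -1.216, 0.001]
ft_force: [0.0, 0.3, 0.7]
gripper_width: 0.0108
```

```bash
python3 st.py .5167 -.273 .2205 38
```

```text
t 4.5167 pos [ 0.5165 -0.2728  0.2208] xang 45.56 z [-0.0013  0.0017 -1.    ] q [-4.860e-01  3.490e-01  8.900e-02  1.313e+00  1.000e-03  2.890e-01] F [0.03 0.3  0.66] M [-0.129  0.227 -0.1  ] w 0.010811613258136241
units [-0.001  0.01   0.009] turn 1.5114057139724935
```

Request:
send_rows(commands=[[1,[0,0,0],-0.03],[1,[0,0,0],-0.06]])

```text
t: 4.68
eef_pos: [0.5165, -0.2727, 0.2208]
tcp_rot: [-2.891, -1.224, 0.001]
ft_force: [0.1, 0.5, 0.1]
gripper_width: 0.011
```

```bash
python3 st.py .5167 -.273 .2205 38
```

```text
t 4.6833 pos [ 0.5165 -0.2727  0.2208] xang 45.88 z [-0.0013  0.0017 -1.    ] q [-4.860e-01  3.490e-01  8.900e-02  1.313e+00  1.000e-03  2.840e-01] F [0.09 0.5  0.15] M [-0.072  0.044 -0.131] w 0.01096367041238814
units [-0.001  0.011  0.009] turn 1.5754418390518936
```

Request:
send_rows(commands=[[1,[0,0,0],-0.03],[1,[0,0,0],-0.06]])

```text
t: 4.85
eef_pos: [0.5164, -0.2728, 0.2208]
tcp_rot: [-2.888, -1.231, 0.001]
ft_force: [-0.2, 0.1, 0.1]
gripper_width: 0.011
```

```bash
python3 st.py .5167 -.273 .2205 38
```

```text
t 4.85 pos [ 0.5164 -0.2728  0.2208] xang 46.19 z [-0.0014  0.0017 -1.    ] q [-4.860e-01  3.490e-01  8.900e-02  1.313e+00  1.000e-03  2.780e-01] F [-0.18  0.1   0.1 ] M [-0.036  0.083 -0.119] w 0.011032734347537904
units [0.    0.012 0.009] turn 1.6374136349703463
```

Request:
send_rows(commands=[[1,[0,0,0],-0.04],[1,[0,0,0],-0.08]])

```text
t: 5.02
eef_pos: [0.5165, -0.2728, 0.2208]
tcp_rot: [-2.883, -1.242, 0.001]
ft_force: [0.7, 0.1, 0.3]
gripper_width: 0.0107
```

Request:
send_rows(commands=[[1,[0,0,0],-0.04],[1,[0,0,0],-0.08]])

```text
t: 5.18
eef_pos: [0.5164, -0.2728, 0.2208]
tcp_rot: [-2.879, -1.253, 0.001]
ft_force: [0.8, 1.0, -0.8]
gripper_width: 0.0108
```

Request:
send_rows(commands=[[1,[0,0,0],-0.04],[1,[0,0,0],-0.08]])

```text
t: 5.35
eef_pos: [0.5164, -0.2728, 0.2208]
tcp_rot: [-2.874, -1.263, 0.001]
ft_force: [1.4, -0.2, -0.2]
gripper_width: 0.0106
```

Request:
send_rows(commands=[[1,[0,0,0],-0.04],[1,[0,0,0],-0.08]])

```text
t: 5.52
eef_pos: [0.5164, -0.2728, 0.2208]
tcp_rot: [-2.87, -1.274, 0.001]
ft_force: [1.0, 1.5, 0.1]
gripper_width: 0.0108
```

Request:
send_rows(commands=[[1,[0,0,0],-0.04],[1,[0,0,0],-0.08]])

```text
t: 5.68
eef_pos: [0.5164, -0.2728, 0.2208]
tcp_rot: [-2.865, -1.284, 0.001]
ft_force: [0.4, 0.4, 0.5]
gripper_width: 0.0109
```

Request:
send_rows(commands=[[1,[0,0,0],-0.04],[1,[0,0,0],-0.08]])

```text
t: 5.85
eef_pos: [0.5164, -0.2728, 0.2208]
tcp_rot: [-2.86, -1.295, 0.001]
ft_force: [-0.1, 1.5, 0.0]
gripper_width: 0.0107
```

Request:
send_rows(commands=[[1,[0,0,0],-0.04],[1,[0,0,0],-0.08]])

```text
t: 6.02
eef_pos: [0.5164, -0.2728, 0.2208]
tcp_rot: [-2.855, -1.305, 0.001]
ft_force: [0.0, -0.1, 0.9]
gripper_width: 0.0107
```

Request:
send_rows(commands=[[1,[0,0,0],-0.04],[1,[0,0,0],-0.08]])

```text
t: 6.18
eef_pos: [0.5164, -0.2728, 0.2208]
tcp_rot: [-2.851, -1.316, 0.001]
ft_force: [0.5, 0.3, -0.4]
gripper_width: 0.0106
```

```bash
python3 st.py .5167 -.273 .2205 38
```

```text
t 6.1833 pos [ 0.5164 -0.2728  0.2208] xang 49.55 z [-0.0015  0.0015 -1.    ] q [-4.860e-01  3.490e-01  8.900e-02  1.313e+00  1.000e-03  2.200e-01] F [ 0.47  0.34 -0.4 ] M [-0.087  0.18  -0.114] w 0.010635403996287353
units [0.003 0.012 0.01 ] turn 2.310747253945459
```

Request:
send_rows(commands=[[1,[0,0,0],-0.04],[1,[0,0,0],-0.08]])

```text
t: 6.35
eef_pos: [0.5163, -0.2728, 0.2207]
tcp_rot: [-2.846, -1.326, 0.001]
ft_force: [0.1, 1.2, -0.1]
gripper_width: 0.0108
```

Request:
send_rows(commands=[[1,[0,0,0],-0.04],[1,[0,0,0],-0.08]])

```text
t: 6.52
eef_pos: [0.5163, -0.2728, 0.2208]
tcp_rot: [-2.841, -1.337, 0.001]
ft_force: [0.3, -0.3, -0.4]
gripper_width: 0.0109
```

Request:
send_rows(commands=[[1,[0,0,0],-0.04],[1,[0,0,0],-0.08]])

```text
t: 6.68
eef_pos: [0.5163, -0.2729, 0.2208]
tcp_rot: [-2.836, -1.347, 0.001]
ft_force: [-0.0, 1.1, -0.3]
gripper_width: 0.0109
```

Request:
send_rows(commands=[[1,[0,0,0],-0.04],[1,[0,0,0],-0.08]])

```text
t: 6.85
eef_pos: [0.5163, -0.2729, 0.2208]
tcp_rot: [-2.831, -1.358, 0.001]
ft_force: [0.4, 0.5, -0.1]
gripper_width: 0.0108
```

Request:
send_rows(commands=[[1,[0,0,0],-0.04],[1,[0,0,0],-0.08]])

```text
t: 7.02
eef_pos: [0.5163, -0.2729, 0.2208]
tcp_rot: [-2.826, -1.368, 0.001]
ft_force: [0.3, 0.0, -0.2]
gripper_width: 0.0108
```

Request:
send_rows(commands=[[1,[0,0,0],-0.04],[1,[0,0,0],-0.08]])

```text
t: 7.18
eef_pos: [0.5163, -0.2728, 0.2208]
tcp_rot: [-2.821, -1.378, 0.001]
ft_force: [0.3, 0.5, -0.8]
gripper_width: 0.0111
```

```bash
python3 st.py .5167 -.273 .2205 38
```

```text
t 7.1833 pos [ 0.5163 -0.2728  0.2208] xang 52.09 z [-0.0017  0.0015 -1.    ] q [-4.860e-01  3.490e-01  8.900e-02  1.313e+00  1.000e-03  1.750e-01] F [ 0.26  0.49 -0.84] M [-0.129  0.158 -0.187] w 0.011130449100131301
units [0.004 0.014 0.009] turn 2.8170464518597726
```

Request:
send_rows(commands=[[1,[0,0,0],-0.04],[1,[0,0,0],-0.08]])

```text
t: 7.35
eef_pos: [0.5163, -0.2729, 0.2208]
tcp_rot: [-2.816, -1.389, 0.001]
ft_force: [0.2, 0.8, 0.2]
gripper_width: 0.011
```

Request:
send_rows(commands=[[1,[0,0,0],-0.04],[1,[0,0,0],-0.08]])

```text
t: 7.52
eef_pos: [0.5163, -0.2729, 0.2208]
tcp_rot: [-2.811, -1.399, 0.001]
ft_force: [-0.1, 1.0, -0.9]
gripper_width: 0.011
```

Request:
send_rows(commands=[[1,[0,0,0],-0.04],[1,[0,0,0],-0.08]])

```text
t: 7.68
eef_pos: [0.5163, -0.2729, 0.2208]
tcp_rot: [-2.805, -1.409, 0.001]
ft_force: [0.1, 0.0, 0.4]
gripper_width: 0.0106
```

Request:
send_rows(commands=[[1,[0,0,0],-0.04],[1,[0,0,0],-0.08]])

```text
t: 7.85
eef_pos: [0.5163, -0.2729, 0.2208]
tcp_rot: [-2.8, -1.42, 0.001]
ft_force: [-0.8, 0.1, 0.3]
gripper_width: 0.0105
```

Request:
send_rows(commands=[[1,[0,0,0],-0.04],[1,[0,0,0],-0.08]])

```text
t: 8.02
eef_pos: [0.5163, -0.2729, 0.2208]
tcp_rot: [-2.795, -1.43, 0.001]
ft_force: [-0.0, 1.2, -0.3]
gripper_width: 0.0106
```

Request:
send_rows(commands=[[1,[0,0,0],-0.04],[1,[0,0,0],-0.08]])

```text
t: 8.18
eef_pos: [0.5163, -0.2729, 0.2208]
tcp_rot: [-2.79, -1.44, 0.001]
ft_force: [-0.8, 0.9, 0.1]
gripper_width: 0.0107
```

```bash
python3 st.py .5167 -.273 .2205 38
```

```text
t 8.1833 pos [ 0.5163 -0.2729  0.2208] xang 54.61 z [-0.0016  0.0014 -1.    ] q [-0.486  0.349  0.089  1.313  0.     0.131] F [-0.82  0.92  0.13] M [-0.186  0.073 -0.147] w 0.010684199016774074
units [0.005 0.013 0.01 ] turn 3.32151665918866
```

Request:
send_rows(commands=[[1,[0,0,0],-0.04],[1,[0,0,0],-0.08]])

```text
t: 8.35
eef_pos: [0.5163, -0.2729, 0.2208]
tcp_rot: [-2.785, -1.45, 0.001]
ft_force: [0.5, 0.7, 0.7]
gripper_width: 0.0106
```

Request:
send_rows(commands=[[1,[0,0,0],-0.04],[1,[0,0,0],-0.08]])

```text
t: 8.52
eef_pos: [0.5164, -0.2729, 0.2208]
tcp_rot: [-2.779, -1.461, 0.001]
ft_force: [-0.6, -0.2, -0.2]
gripper_width: 0.0108
```

Request:
send_rows(commands=[[1,[0,0,0],-0.04],[1,[0,0,0],-0.08]])

```text
t: 8.68
eef_pos: [0.5164, -0.273, 0.2208]
tcp_rot: [-2.774, -1.471, 0.001]
ft_force: [0.7, 0.7, 0.7]
gripper_width: 0.0106
```

Request:
send_rows(commands=[[1,[0,0,0],-0.04],[1,[0,0,0],-0.08]])

```text
t: 8.85
eef_pos: [0.5165, -0.273, 0.2208]
tcp_rot: [-2.769, -1.481, 0.001]
ft_force: [0.5, 0.1, 0.0]
gripper_width: 0.0106
```

Request:
send_rows(commands=[[1,[0,0,0],-0.04],[1,[0,0,0],-0.08]])

```text
t: 9.02
eef_pos: [0.5165, -0.273, 0.2208]
tcp_rot: [-2.763, -1.491, 0.001]
ft_force: [0.1, -0.0, -0.6]
gripper_width: 0.0108
```

Request:
send_rows(commands=[[1,[0,0,0],-0.04],[1,[0,0,0],-0.08]])

```text
t: 9.18
eef_pos: [0.5166, -0.273, 0.2208]
tcp_rot: [-2.758, -1.501, 0.0]
ft_force: [1.5, 1.0, -0.2]
gripper_width: 0.0107
```

Request:
send_rows(commands=[[1,[0,0,0],-0.04],[1,[0,0,0],-0.08]])

```text
t: 9.35
eef_pos: [0.5167, -0.273, 0.2208]
tcp_rot: [-2.753, -1.511, 0.0]
ft_force: [1.1, -0.1, -0.8]
gripper_width: 0.0107
```

```bash
python3 st.py .5167 -.273 .2205 38
```

```text
t 9.35 pos [ 0.5167 -0.273   0.2208] xang 57.52 z [-9.0e-04  1.4e-03 -1.0e+00] q [-4.870e-01  3.490e-01  8.900e-02  1.312e+00  1.000e-03  8.000e-02] F [ 1.08 -0.14 -0.8 ] M [-0.118 -0.127 -0.588] w 0.010662664197974474
units [0.001 0.001 0.011] turn 3.9030709240999273
```

Request:
send_rows(commands=[[1,[0,0,0],-0.04],[1,[0,0,0],-0.08]])

```text
t: 9.52
eef_pos: [0.5167, -0.273, 0.2208]
tcp_rot: [-2.747, -1.521, -0.0]
ft_force: [0.8, 0.4, -1.0]
gripper_width: 0.0107
```

Request:
send_rows(commands=[[1,[0,0,0],-0.04],[1,[0,0,0],-0.08]])

```text
t: 9.68
eef_pos: [0.5168, -0.273, 0.2208]
tcp_rot: [-2.742, -1.53, -0.0]
ft_force: [1.2, 0.1, -0.5]
gripper_width: 0.011
```

Request:
send_rows(commands=[[1,[0,0,0],-0.04],[1,[0,0,0],-0.08]])

```text
t: 9.85
eef_pos: [0.5168, -0.273, 0.2208]
tcp_rot: [-2.736, -1.54, -0.0]
ft_force: [1.6, 0.1, -1.6]
gripper_width: 0.0113
```

Request:
send_rows(commands=[[1,[0,0,0],-0.04],[1,[0,0,0],-0.08]])

```text
t: 10.02
eef_pos: [0.5168, -0.273, 0.2208]
tcp_rot: [-2.731, -1.55, -0.001]
ft_force: [1.5, 0.7, -0.7]
gripper_width: 0.0107
```

Request:
send_rows(commands=[[1,[0,0,0],-0.04],[1,[0,0,0],-0.08]])

```text
t: 10.18
eef_pos: [0.5169, -0.2729, 0.2208]
tcp_rot: [-2.725, -1.56, -0.001]
ft_force: [1.4, 1.0, -1.1]
gripper_width: 0.0106
```

Request:
send_rows(commands=[[1,[0,0,0],-0.04],[1,[0,0,0],-0.08]])

```text
t: 10.35
eef_pos: [0.5169, -0.2729, 0.2208]
tcp_rot: [-2.72, -1.569, -0.001]
ft_force: [2.4, 0.1, -1.3]
gripper_width: 0.0109
```

Request:
send_rows(commands=[[1,[0,0,0],-0.04],[1,[0,0,0],-0.08]])

```text
t: 10.52
eef_pos: [0.517, -0.273, 0.2209]
tcp_rot: [-2.714, -1.579, -0.001]
ft_force: [1.8, 1.8, -1.3]
gripper_width: 0.0106
```

```bash
python3 st.py .5167 -.273 .2205 38
```

```text
t 10.5167 pos [ 0.517  -0.273   0.2209] xang 60.38 z [-0.      0.0018 -1.    ] q [-0.487  0.349  0.089  1.312  0.002  0.03 ] F [ 1.82  1.83 -1.27] M [ 0.073 -0.385 -1.303] w 0.010576330698766656
units [-0.006 -0.007  0.012] turn 4.475906123858482
```

I overran. At 57.5° the torque was 0.59 N m, which showed the stop, but the calls already queued took it to 1.30 N m in total. Taking off about 0.15 of friction leaves about 1.15 at the stop. I'll back off at once.

Request:
send_rows(commands=[[1,[0,0,0.005],0.25],[1,[0,0,0.005],0.5]])

```text
t: 10.68
eef_pos: [0.5168, -0.2729, 0.2208]
tcp_rot: [-2.749, -1.517, -0.001]
ft_force: [0.7, 0.8, -0.2]
gripper_width: 0.0109
```

```bash
python3 st.py .5167 -.273 .2205 38
```

```text
t 10.6833 pos [ 0.5168 -0.2729  0.2208] xang 57.8 z [-4.0e-04  1.6e-03 -1.0e+00] q [-4.870e-01  3.490e-01  8.900e-02  1.312e+00  1.000e-03  7.500e-02] F [ 0.71  0.82 -0.17] M [-0.132  0.086 -0.296] w 0.010918509499793862
units [-0.003 -0.002  0.009] turn 3.959721799255908
```

Request:
send_rows(commands=[[1,[0,0,0],-0.1],[1,[0,0,0],-0.2],[1,[0,0,0],-0.2]])

```text
t: 10.93
eef_pos: [0.5169, -0.2729, 0.2208]
tcp_rot: [-2.735, -1.543, -0.001]
ft_force: [1.1, 0.7, -1.3]
gripper_width: 0.0109
```

```bash
python3 st.py .5167 -.273 .2205 38
```

```text
t 10.9333 pos [ 0.5169 -0.2729  0.2208] xang 58.85 z [-1.0e-04  1.6e-03 -1.0e+00] q [-4.870e-01  3.490e-01  8.900e-02  1.312e+00  1.000e-03  5.700e-02] F [ 1.11  0.7  -1.32] M [-0.039 -0.254 -0.863] w 0.010899432572113371
units [-0.005 -0.005  0.01 ] turn 4.170008262021787
```

Request:
send_rows(commands=[[1,[0,0,0],0.09],[1,[0,0,0],0.09],[1,[0,0,0],0.09],[1,[0,0,0],0.09],[1,[0,0,0],0.09],[1,[0,0,0],0.09]])

```text
t: 11.43
eef_pos: [0.5169, -0.2729, 0.2208]
tcp_rot: [-2.741, -1.532, -0.001]
ft_force: [1.3, 0.4, 0.3]
gripper_width: 0.0107
```

```bash
python3 st.py .5167 -.273 .2205 38
```

```text
t 11.4333 pos [ 0.5169 -0.2729  0.2208] xang 58.4 z [-2.0e-04  1.6e-03 -1.0e+00] q [-4.860e-01  3.490e-01  8.900e-02  1.312e+00  1.000e-03  6.500e-02] F [1.27 0.38 0.26] M [-0.065 -0.093 -0.708] w 0.010652214573735181
units [-0.005 -0.004  0.01 ] turn 4.080642474178814
```

Request:
send_rows(commands=[[1,[0,0,0],0.06],[1,[0,0,0],0.06],[1,[0,0,0],0.06],[1,[0,0,0],0.06],[1,[0,0,0],0.06],[1,[0,0,0],0.06],[1,[0,0,0],0.06],[1,[0,0,0],0.06],[1,[0,0,0],0.06],[1,[0,0,0],0.06],[1,[0,0,0],0.06],[1,[0,0,0],0.06],[1,[0,0,0],0.06],[1,[0,0,0],0.06],[1,[0,0,0],0.06],[1,[0,0,0],0.06],[1,[0,0,0],0.06],[1,[0,0,0],0.06],[1,[0,0,0],0.06],[1,[0,0,0],0.06]])

```text
t: 13.1
eef_pos: [0.5169, -0.2729, 0.2208]
tcp_rot: [-2.745, -1.525, -0.001]
ft_force: [0.5, 0.8, 0.0]
gripper_width: 0.0109
```

```bash
python3 st.py .5167 -.273 .2205 38
```

```text
t 13.1 pos [ 0.5169 -0.2729  0.2208] xang 58.1 z [-3.0e-04  1.6e-03 -1.0e+00] q [-4.860e-01  3.490e-01  8.900e-02  1.312e+00  1.000e-03  7.000e-02] F [0.51 0.78 0.03] M [-0.134 -0.109 -0.542] w 0.010856954371867256
units [-0.006 -0.003  0.009] turn 4.0208239014407585
```

Request:
send_rows(commands=[[1,[0,0,0],0],[1,[0,0,0],0],[1,[0,0,0],0],[1,[0,0,0],0],[1,[0,0,0],0.15],[1,[0,0,0],0.3]], force=80)

```text
t: 13.6
eef_pos: [0.5168, -0.2729, 0.2208]
tcp_rot: [-2.765, -1.488, -0.001]
ft_force: [0.3, 0.6, 0.2]
gripper_width: 0.0104
```

Request:
send_rows(commands=[[1,[0,0,0.03],0],[1,[0,0,0.06],0],[1,[0,0,0.09],0],[1,[0,0,0.11],0],[1,[0,0,0.13],0],[1,[0,0,0.13],0]])

```text
t: 14.1
eef_pos: [0.5169, -0.273, 0.2184]
tcp_rot: [2.767, 1.488, 0.002]
ft_force: [-2.7, 1.5, 12.6]
gripper_width: 0.0102
```

```bash
python3 st.py .5167 -.273 .2205 38
```

```text
t 14.1 pos [ 0.5169 -0.273   0.2184] xang 56.55 z [ 1.2e-03  6.0e-04 -1.0e+00] q [-4.860e-01  3.480e-01  8.200e-02  1.304e+00  1.000e-03  9.700e-02] F [-2.74  1.51 12.61] M [ 0.297  0.747 -0.044] w 0.010223225858161985
units [-0.003 -0.005 -0.07 ] turn 3.710715953196336
```

Request:
send_rows(commands=[[1,[0,0,0.06],0],[1,[0,0,0.1],0],[1,[0,0,0.13],0],[1,[0,0,0.15],0],[1,[0,0,0.16],0],[1,[0,0,0.16],0]])

```text
t: 14.6
eef_pos: [0.5169, -0.273, 0.2153]
tcp_rot: [2.765, 1.488, 0.004]
ft_force: [-4.4, 2.1, 13.7]
gripper_width: 0.0105
```

```bash
python3 st.py .5167 -.273 .2205 38
```

```text
t 14.6 pos [ 0.5169 -0.273   0.2153] xang 56.56 z [ 2.7e-03 -2.0e-04 -1.0e+00] q [-4.860e-01  3.480e-01  7.400e-02  1.294e+00  1.000e-03  9.700e-02] F [-4.43  2.14 13.68] M [ 0.426  0.98  -0.053] w 0.010542278756941937
units [-0.004 -0.004 -0.174] turn 3.7125750226512197
```

Request:
send_rows(commands=[[1,[0,0,0.07],-0.1],[1,[0,0,0.07],-0.2],[1,[0,0,0.07],-0.3],[1,[0,0,0.07],-0.4],[1,[0,0,0.07],-0.5],[1,[0,0,0.07],-0.6]])

```text
t: 15.1
eef_pos: [0.5169, -0.273, 0.215]
tcp_rot: [2.723, 1.559, 0.005]
ft_force: [-4.2, 2.3, 14.5]
gripper_width: 0.0104
```

```bash
python3 st.py .5167 -.273 .2205 38
```

```text
t 15.1 pos [ 0.5169 -0.273   0.215 ] xang 59.59 z [ 0.0046 -0.0012 -1.    ] q [-4.86e-01  3.47e-01  7.10e-02  1.29e+00  1.00e-03  4.40e-02] F [-4.15  2.26 14.49] M [ 0.465  0.907 -0.086] w 0.010421019417779375
units [-0.004 -0.007 -0.184] turn 4.317021690110812
```

Request:
send_rows(commands=[[1,[0,0,0.06],-0.2],[1,[0,0,0.06],-0.4],[1,[0,0,0.06],-0.6],[1,[0,0,0.06],-0.8],[1,[0,0,0.06],-1.0],[1,[0,0,0.06],-1.2],[1,[0,0,0.06],-1.4],[1,[0,0,0.06],-1.6],[1,[0,0,0.06],-1.8],[1,[0,0,0.06],-2.0],[1,[0,0,0.06],-2.2],[1,[0,0,0.06],-2.4],[1,[0,0,0.06],-2.6],[1,[0,0,0.06],-2.8],[1,[0,0,0.06],-3.0]])

```text
t: 16.35
eef_pos: [0.5174, -0.2732, 0.2152]
tcp_rot: [2.493, 1.901, 0.007]
ft_force: [-1.6, 1.7, 15.2]
gripper_width: 0.0107
```

```bash
python3 st.py .5167 -.273 .2205 38
```

```text
t 16.35 pos [ 0.5174 -0.2732  0.2152] xang 74.64 z [ 0.0072 -0.0026 -1.    ] q [-4.860e-01  3.450e-01  6.900e-02  1.287e+00  1.000e-03 -2.180e-01] F [-1.58  1.74 15.15] M [ 0.295  0.599 -0.105] w 0.010663452938236796
units [ 0.    -0.024 -0.178] turn 7.327548172737272
```

Request:
send_rows(commands=[[1,[0,0,0.06],-0.2],[1,[0,0,0.06],-0.4],[1,[0,-0.01,0.06],-0.6],[1,[0,-0.01,0.06],-0.8],[1,[0,-0.01,0.06],-1.0],[1,[0,-0.01,0.06],-1.2],[1,[0,-0.01,0.06],-1.4],[1,[0,-0.01,0.06],-1.6],[1,[0,-0.01,0.06],-1.8],[1,[0,-0.01,0.06],-2.0],[1,[0,-0.01,0.06],-2.2],[1,[0,-0.01,0.06],-2.4],[1,[0,-0.01,0.06],-2.6],[1,[0,-0.01,0.06],-2.8],[1,[0,-0.01,0.06],-3.0]])

```text
t: 17.6
eef_pos: [0.5178, -0.2734, 0.2153]
tcp_rot: [2.22, 2.208, 0.007]
ft_force: [-1.2, 1.3, 14.4]
gripper_width: 0.0107
```

```bash
python3 st.py .5167 -.273 .2205 38
```

```text
t 17.6 pos [ 0.5178 -0.2734  0.2153] xang 89.69 z [ 0.0102 -0.004  -0.9999] q [-4.860e-01  3.440e-01  6.700e-02  1.283e+00  1.000e-03 -4.810e-01] F [-1.22  1.26 14.35] M [ 0.268  0.45  -0.14 ] w 0.01068831719633282
units [ 0.012 -0.034 -0.174] turn 10.33779137953062
```

Request:
send_rows(commands=[[1,[0,0,0.06],-0.2],[1,[0,0,0.06],-0.4],[1,[0,0,0.06],-0.6],[1,[0,0,0.06],-0.8]])

```text
t: 17.93
eef_pos: [0.518, -0.2734, 0.2153]
tcp_rot: [2.139, 2.284, 0.007]
ft_force: [-2.6, 1.7, 14.1]
gripper_width: 0.0104
```

```bash
python3 st.py .5167 -.273 .2205 38
```

```text
t 17.9333 pos [ 0.518  -0.2734  0.2153] xang 93.74 z [ 0.0122 -0.005  -0.9999] q [-4.86e-01  3.42e-01  6.50e-02  1.28e+00  1.00e-03 -5.52e-01] F [-2.62  1.71 14.09] M [ 0.423  0.836 -0.066] w 0.010381537659110634
units [ 0.017 -0.04  -0.173] turn 11.147619939667942
```

Request:
send_rows(commands=[[1,[0,0,0.06],-0.1],[1,[0,0,0.06],-0.25]])

```text
t: 18.1
eef_pos: [0.518, -0.2734, 0.2152]
tcp_rot: [2.112, 2.306, 0.008]
ft_force: [-3.1, 2.7, 13.5]
gripper_width: 0.0105
```

```bash
python3 st.py .5167 -.273 .2205 38
```

```text
t 18.1 pos [ 0.518  -0.2734  0.2152] xang 95.02 z [ 0.0139 -0.0058 -0.9999] q [-4.860e-01  3.410e-01  6.300e-02  1.278e+00  1.000e-03 -5.740e-01] F [-3.09  2.69 13.5 ] M [ 0.436  0.952 -0.082] w 0.010484559022334647
units [ 0.017 -0.04  -0.176] turn 11.403187457229512
```

Request:
send_rows(commands=[[1,[0,0,0.06],-0.1],[1,[0,0,0.06],-0.25]])

```text
t: 18.27
eef_pos: [0.518, -0.2734, 0.2152]
tcp_rot: [2.086, 2.328, 0.008]
ft_force: [-3.9, 2.0, 14.4]
gripper_width: 0.0105
```

```bash
python3 st.py .5167 -.273 .2205 38
```

```text
t 18.2667 pos [ 0.518  -0.2734  0.2152] xang 96.29 z [ 0.0156 -0.0067 -0.9999] q [-4.860e-01  3.390e-01  6.000e-02  1.275e+00  1.000e-03 -5.960e-01] F [-3.93  2.01 14.39] M [ 0.521  1.037 -0.189] w 0.010502790937737093
units [ 0.016 -0.038 -0.178] turn 11.657368774029823
```

Request:
send_rows(commands=[[1,[0,0,0.06],-0.1],[1,[0,0,0.06],-0.2],[1,[0,0,0.06],-0.3],[1,[0,0,0.06],-0.4],[1,[0,0,0.06],-0.5]])

```text
t: 18.68
eef_pos: [0.5177, -0.2731, 0.2152]
tcp_rot: [2.033, 2.372, 0.009]
ft_force: [-5.3, 4.0, 15.4]
gripper_width: 0.0105
```

```bash
python3 st.py .5167 -.273 .2205 38
```

```text
t 18.6833 pos [ 0.5177 -0.2731  0.2152] xang 98.79 z [ 0.0167 -0.007  -0.9998] q [-0.486  0.338  0.058  1.273  0.002 -0.64 ] F [-5.27  4.05 15.4 ] M [ 0.814  1.328 -0.404] w 0.010470217358382734
units [ 0.008 -0.028 -0.179] turn 12.157496119236166
```

Request:
send_rows(commands=[[1,[0,0,0],0.05],[1,[0,0,-0.06],0.1],[1,[0,0,-0.12],0.1],[1,[0,0,-0.18],0.1],[1,[0,0,-0.24],0.1],[1,[0,0,-0.3],0.1],[1,[0,0,-0.3],0.1]])

```text
t: 19.27
eef_pos: [0.5175, -0.2731, 0.2246]
tcp_rot: [2.044, 2.363, 0.009]
ft_force: [-2.9, 0.3, 5.9]
gripper_width: 0.0105
```

```bash
python3 st.py .5167 -.273 .2205 38
```

```text
t 19.2667 pos [ 0.5175 -0.2731  0.2246] xang 98.29 z [ 0.0167 -0.0072 -0.9998] q [-4.860e-01  3.340e-01  7.700e-02  1.295e+00  1.000e-03 -6.310e-01] F [-2.92  0.28  5.89] M [ 0.039  0.782 -0.011] w 0.010468288960988135
units [ 0.01  -0.027  0.135] turn 12.058864654382976
```

Request:
send_rows(commands=[[1,[0,0,-0.06],0],[1,[0,0,-0.12],0],[1,[0,0,-0.2],0],[1,[0,0,-0.28],0],[1,[0,0,-0.36],0],[1,[0,0,-0.44],0]])

```text
t: 19.77
eef_pos: [0.5173, -0.273, 0.2378]
tcp_rot: [2.044, 2.364, 0.009]
ft_force: [-0.1, -0.1, -2.3]
gripper_width: 0.0105
```

```bash
python3 st.py .5167 -.273 .2205 38
```

```text
t 19.7667 pos [ 0.5173 -0.273   0.2378] xang 98.3 z [ 0.0165 -0.007  -0.9998] q [-0.486  0.33   0.104  1.327  0.002 -0.631] F [-0.08 -0.07 -2.27] M [ 0.019  0.013 -0.019] w 0.010473260460962829
units [ 0.007 -0.027  0.576] turn 12.060484465065091
```

Request:
send_rows(commands=[[1,[0,0,-0.2],0],[1,[0,0,-0.6],0],[1,[0,0,-1.1],0],[1,[0,0,-1.7],0],[1,[0,0,-2.3],0],[1,[0,0,-2.8],0],[1,[0,0,-3.0],0],[1,[0,0,-3.0],0]])

```text
t: 20.43
eef_pos: [0.5163, -0.2726, 0.3294]
tcp_rot: [2.042, 2.362, 0.01]
ft_force: [0.0, -0.3, -2.7]
gripper_width: 0.0105
```

```bash
python3 st.py .5500 .202 .325 98.3; python3 -c "
from h import *
p,d=grab('scene','s1');cv2.imwrite('pics/s1c.png',cv2.resize(p[130:330,150:350,::-1],(600,600)))"
```

```text
t 20.4333 pos [ 0.5163 -0.2726  0.3294] xang 98.3 z [ 0.0189 -0.0082 -0.9998] q [-0.487  0.317  0.317  1.55   0.002 -0.632] F [ 0.05 -0.29 -2.72] M [0.042 0.018 0.047] w 0.01052719300978338
units [15.492  3.396  0.037] turn 6.114825953886793e-05
```

View pics/s1c.png

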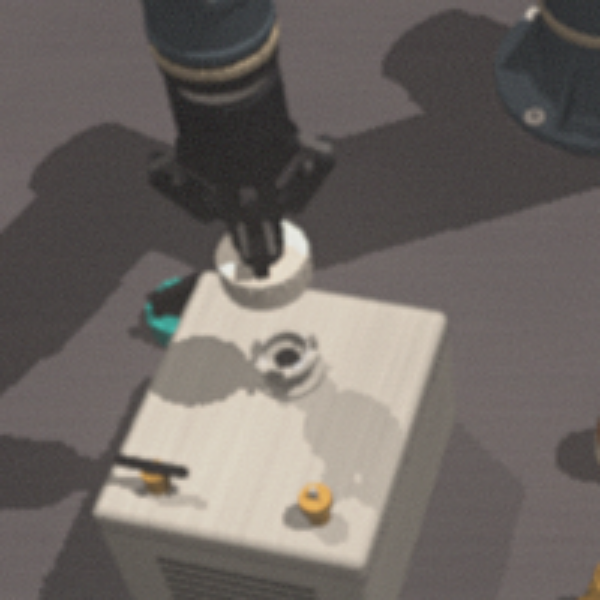

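The crop shows the cap hanging in the gripper at (262,262) and the neck bare at (287,360), so it's off cleanly. Now I'll carry it to the tray.

Request:
send_rows(commands=[[1,[0.2,0.04,0],0],[1,[0.6,0.13,0],0],[1,[1.3,0.28,0],0],[1,[2.1,0.46,0],0],[1,[3.0,0.66,0],0],[1,[4.0,0.88,0],0],[1,[5.0,1.1,0],0],[1,[6.0,1.32,0],0],[1,[7.0,1.54,0],0],[1,[8.0,1.75,0],0],[1,[9.0,1.97,0],0],[1,[10.0,2.19,0],0],[1,[11.0,2.41,0],0],[1,[12.0,2.63,0],0],[1,[13.0,2.85,0],0],[1,[13.9,3.05,0],0],[1,[14.7,3.22,0],0],[1,[15.2,3.33,0],0],[1,[15.45,3.39,0],0],[1,[15.5,3.4,0],0]])

```text
t: 22.15
eef_pos: [0.5493, 0.2037, 0.3245]
tcp_rot: [2.041, 2.365, 0.008]
ft_force: [0.2, 0.3, -1.6]
gripper_width: 0.0102
```

```bash
python3 st.py .5500 .202 .07 98.3
```

```text
t 22.15 pos [0.5493 0.2037 0.3245] xang 98.41 z [ 0.0163 -0.0077 -0.9998] q [ 0.362  0.327  0.319  1.55  -0.013  0.215] F [ 0.21  0.28 -1.58] M [-0.009  0.038  0.049] w 0.01016810518169194
units [ 0.027 -0.112  8.481] turn 0.021542293707955195
```

Request:
send_rows(commands=[[1,[0,0,0.2],0],[1,[0,0,0.6],0],[1,[0,-0.02,1.2],0],[1,[0,-0.05,2.0],0],[1,[0,-0.1,2.8],0],[1,[0,-0.1,3.6],0],[1,[0,-0.1,4.4],0],[1,[0,-0.1,5.2],0],[1,[0,-0.1,6.0],0],[1,[0,-0.1,6.7],0],[1,[0,-0.1,7.3],0],[1,[0,-0.1,7.8],0],[1,[0,-0.1,8.2],0],[1,[0,-0.1,8.5],0],[1,[0,-0.1,8.65],0],[1,[0,-0.1,8.7],0],[1,[0,-0.1,8.7],0]])

```text
t: 23.57
eef_pos: [0.5507, 0.2007, 0.0636]
tcp_rot: [2.042, 2.364, 0.008]
ft_force: [-0.4, -0.9, -1.9]
gripper_width: 0.0109
```

```bash
python3 st.py .5500 .202 .047 98.3; python3 -c "
from h import *
p,d=grab('scene','s2');cv2.imwrite('pics/s2c.png',cv2.resize(p[180:360,330:510,::-1],(600,600)))"
```

```text
t 23.5667 pos [0.5507 0.2007 0.0636] xang 98.37 z [ 0.0164 -0.0078 -0.9998] q [ 0.356  0.444 -0.187  0.926 -0.013  0.21 ] F [-0.38 -0.89 -1.93] M [-0.057  0.06  -0.002] w 0.01087873342747887
units [ 0.05  -0.024  0.551] turn 0.014432895585673577
```

View pics/s2c.png

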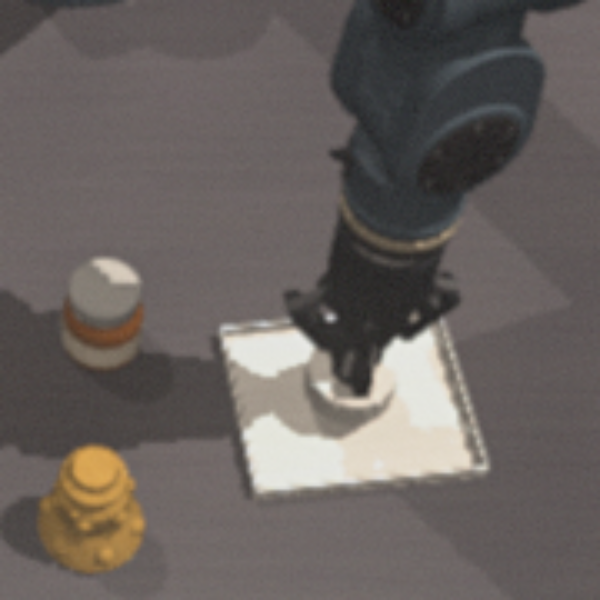

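The cap is over the tray at crop (350,380), well inside the walls. The jar and casting stand at (103,310) and (92,510). I'll lower it slowly by feel.

Request:
send_rows(commands=[[1,[0,0,0.1],0],[1,[0,0,0.2],0],[1,[0,0,0.3],0],[1,[0,0,0.38],0],[1,[0,0,0.42],0],[1,[0,0,0.45],0],[1,[0,0,0.45],0]])

```text
t: 24.2
eef_pos: [0.551, 0.2009, 0.0502]
tcp_rot: [2.041, 2.365, 0.008]
ft_force: [0.6, -0.6, -1.9]
gripper_width: 0.0106
```

Request:
send_rows(commands=[[1,[0,0,0.02],0],[1,[0,0,0.04],0],[1,[0,0,0.04],0]])

```text
t: 24.45
eef_pos: [0.551, 0.2009, 0.0489]
tcp_rot: [2.041, 2.365, 0.008]
ft_force: [-0.2, -0.7, -2.5]
gripper_width: 0.0106
```

Request:
send_rows(commands=[[1,[0,0,0.01],0],[1,[0,0,0.03],0],[1,[0,0,0.03],0]])

```text
t: 24.7
eef_pos: [0.551, 0.2009, 0.048]
tcp_rot: [2.041, 2.365, 0.008]
ft_force: [-0.1, 0.2, -1.8]
gripper_width: 0.0105
```

Request:
send_rows(commands=[[1,[0,0,0.01],0],[1,[0,0,0.025],0],[1,[0,0,0.025],0]])

```text
t: 24.95
eef_pos: [0.551, 0.2009, 0.0472]
tcp_rot: [2.041, 2.365, 0.008]
ft_force: [-0.4, -0.2, -2.6]
gripper_width: 0.0102
```

Request:
send_rows(commands=[[1,[0,0,0.01],0],[1,[0,0,0.02],0],[1,[0,0,0.02],0]])

```text
t: 25.2
eef_pos: [0.5511, 0.2009, 0.0468]
tcp_rot: [2.041, 2.365, 0.008]
ft_force: [-0.5, -0.5, 2.3]
gripper_width: 0.0104
```

```bash
python3 st.py .5500 .202 .047 98.3
```

```text
t 25.2 pos [0.5511 0.2009 0.0468] xang 98.39 z [ 0.0167 -0.0076 -0.9998] q [ 0.356  0.461 -0.209  0.888 -0.013  0.21 ] F [-0.51 -0.5   2.28] M [-0.058  0.239  0.018] w 0.010376389332128581
units [ 0.042 -0.029 -0.008] turn 0.018094993322006304
```

Request:
send_rows(commands=[[0.8,[0,0,0],0],[0.7,[0,0,0],0],[0.5,[0,0,0],0],[0.3,[0,0,0],0],[0.2,[0,0,0],0],[0.2,[0,0,0],0],[0.2,[0,0,0],0]], force=20)

```text
t: 25.78
eef_pos: [0.5511, 0.2009, 0.0468]
tcp_rot: [2.041, 2.365, 0.008]
ft_force: [-0.9, -0.0, 0.9]
gripper_width: 0.0338
```

```bash
python3 st.py .5500 .202 .047 98.3
```

```text
t 25.7833 pos [0.5511 0.2009 0.0468] xang 98.39 z [ 0.0168 -0.0076 -0.9998] q [ 0.356  0.461 -0.209  0.888 -0.013  0.21 ] F [-0.89 -0.01  0.92] M [-0.02   0.03   0.051] w 0.03376551460666195
units [ 0.042 -0.032 -0.008] turn 0.01772686665327683
```

Released, with no load left on the wrist. I'll lift straight up, then move clear of the view.

Request:
send_rows(commands=[[0.2,[0,0,-0.2],0],[0.2,[0,0,-0.5],0],[0.2,[0,0,-0.9],0],[0.2,[0,0,-1.5],0],[0.2,[0,0,-2.3],0],[0.2,[0,0,-3.3],0],[0.2,[0,0,-4.3],0],[0.2,[0,0,-5.3],0],[0.2,[0,0,-6.3],0],[0.2,[0,-0.6,-7.0],0],[0.2,[0,-1.4,-7.0],0],[0.2,[0,-2.2,-7.0],0],[0.2,[0,-3.0,-7.0],0],[0.2,[0,-3.8,-7.0],0],[0.2,[0,-4.6,-7.0],0],[0.2,[0,-5.0,-7.0],0],[0.2,[0,-5.0,-7.0],0]])

```text
t: 27.2
eef_pos: [0.3972, 0.1802, 0.2556]
tcp_rot: [2.04, 2.365, 0.009]
ft_force: [0.5, -0.4, 0.4]
gripper_width: 0.0342
```

```bash
python3 st.py .5500 .202 .047 98.3; python3 - <<'E'
from h import *
from h import pts
p,d=grab('scene','s3');pt,dt=grab('top','t3')
cv2.imwrite('pics/s3c.png',np.hstack([cv2.resize(a[:,:,::-1],(400,500)) for a in(p[200:360,330:490],pt[150:310,160:330])]))
for n,dd in(('top',dt),('scene',d)):
    W=pts(n,dd);W[dd==0]=0
    r=np.hypot(W[...,0]-.551,W[...,1]-.201);q=W[(r<.05)&(W[...,2]>.027)&(W[...,2]<.038)]
    print(n,len(q),'deck z',np.median(q[:,2]) if len(q) else 0, cv2.minEnclosingCircle((q[:,:2]*1000).astype('float32')) if len(q) else 0)
    if len(q)>20:
        A=np.c_[q[:,:2]-q[:,:2].mean(0),np.ones(len(q))];print('slope',np.linalg.lstsq(A,q[:,2],rcond=None)[0])
    for nm,c in dict(casting=(.659,-.003),jar=(.4917,.01)).items():
        k=W[np.hypot(W[...,0]-c[0],W[...,1]-c[1])<.06];k=k[k[:,2]>.02];k=k[k[:,2]>k[:,2].max()-.01];print(nm,k.mean(0).round(4))
E
```

```text
t 27.2 pos [0.3972 0.1802 0.2556] xang 98.43 z [ 0.0176 -0.0071 -0.9998] q [ 0.435  0.071 -0.184  1.302 -0.014  0.288] F [ 0.47 -0.42  0.37] M [ 0.021 -0.11  -0.   ] w 0.03421051120407023
units [0.04  5.031 7.036] turn 0.025304504102388138
top 473 deck z 0.03250356115347873 ((550.4169311523438, 199.11114501953125), 34.91652297973633)
slope [-0.00509577 -0.00183521  0.03245868]
casting [ 0.6592 -0.0028  0.0922]
jar [0.4917 0.0107 0.0754]
scene 318 deck z 0.030587824365957788 ((557.1046142578125, 197.3746337890625), 35.77183151245117)
slope [-0.00213127 -0.00274953  0.03082451]
casting [ 0.666  -0.003   0.0914]
jar [0.4991 0.0099 0.0728]
```

View pics/s3c.png

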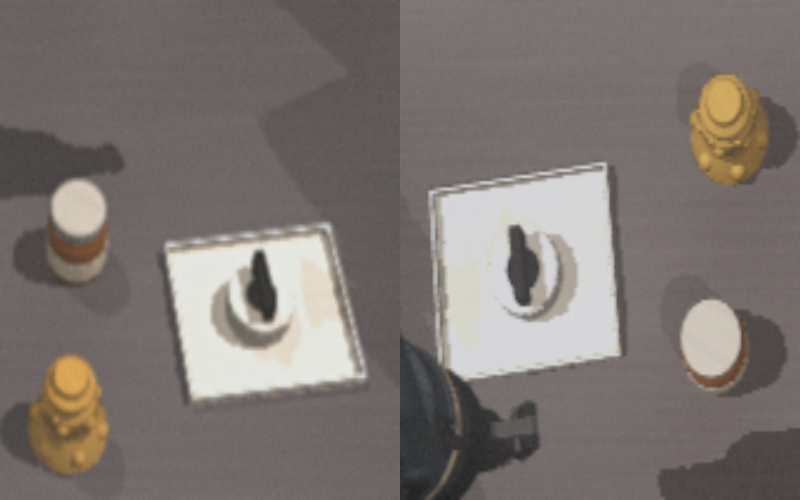

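The cap stands upright near the middle of the tray, at left-crop (262,290) and right-crop (522,268). Its deck is at 32.5 mm, the height expected for standing on its valve, and level to about 0.3°. The casting and jar haven't moved, and the gripper is well clear.

```bash
python3 -c "
from rig import job
print(job.hand_in())"
```

```text
the job is handed in; nothing more can be done
None
```

The cap is off the steam cleaner and standing upright in the drip tray, and the job was handed in at about 27 s. One check is in doubt: I may have come close to straining the first stop.

- **First stop:** I turned the cap anticlockwise in small steps with almost no downward force and met the stop after about 18°. My queued steps kept going after the stop was reached, and the wrist torque peaked at about 1.30 N m. Less the 0.15 N m or so of friction measured before, that is about 1.15 N m on the stop, just under its 1.2 N m limit. It is an estimate, so I can't rule out that the limit was passed.
- **Venting:** I backed off at once to about 0.3 N m. I then held the cap against the stop for about 2.2 s, starting at 0.86 N m and easing to 0.54 N m.
- **Pressing and lifting:** I pressed with 14–15 N, about 5.5 mm of travel. The cap turned on freely for about 41°, met the end stop at about 0.4 N m, rose when let up and lifted straight off. A picture showed the neck bare.
- **Placing:** I lowered the cap by feel into the tray, with only 2 N on the wrist at contact, and let go.

The last pictures show the cap near the middle of the tray with its deck at 32.5 mm, the height expected for standing on its valve. It is level to about 0.3°. The casting and jar are within 1 mm of where they started, and the gripper is clear. The two cameras disagree by about 7 mm in x because the scene camera sees the tops at a slant. I went by the top view.

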